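Drag a dropped copier gear out from under a desk riser

TASK

A brass gear from the copier has slid under the low clear riser on the desk. Take the flat probe by its orange handle, reach in through the riser's open side, press the rubber pad at the tip gently down on the top of the gear and drag it out until it lies wholly clear in front of the opening. Then put the probe gently back on the blue mat, flat on its foot and lying along the mat; do not press hard on the gear or knock the riser or the things standing round about.

Things in the scene. Friction and masses are not known exactly. Their poses are not given: they have to be found in the camera images.
- riser: Low desk riser, fixed to the desk: clear top plate 190 (x) x 170 (y) x 6 mm, its underside 42 mm and its top 48 mm above the desk; white side walls 10 mm thick along both x ends and a white back wall 8 mm thick at its -y end; the +y side is fully open (170 mm wide, 42 mm high). Origin: centre of its footprint at desk height; the opening's edge lies at y = +85 mm. Inside, the floor is the bare desk.
- gear: Brass spur gear lying flat on the desk under the riser, 48 mm over the teeth (solid body 44 mm), 18 mm thick, about 180 g (0.7 to 1.3 times that). Origin: centre of its underside, z up. It is light enough to drag, but below about 4 to 5 N the pad just slips over it; 6 to 8 N drags it surely; friction about 0.3 on the desk, 1.0 under the pad. Over 15 N from the probe is too hard.
- probe: Flat probe, about 270 g, standing on the mat on its black foot, 70 (x) x 44 (y) x 10 mm. Orange upright handle 36 (x) x 28 (y) mm reaching up to z = 62 mm, to be gripped from above across its 28 mm. Origin: centre of the foot's underside. The blade sticks out along +x.
- blade_root (a point): Where the blade leaves the handle (probe x 18, z 12 mm). Stiff blade, 26 mm wide, upper face at z 14 mm, to x = 195 mm, free in the air; black rubber pad 30 x 26 mm under its tip, centre x = 180 mm, lower face at z = 7 mm if straight. But the blade is bent at the root: the pad sits up to 5 mm higher or lower (differs each time, not measured): find the gear's top by feel.
- mat: Blue desk mat, fixed, 300 (x) x 120 (y) x 2 mm; origin: centre of its underside at desk height. The probe starts on it, lying along its x axis, and must end standing flat on it again, lying along it either way round (within about 25 degrees), foot's centre over the mat.
- stapler: Red and black stapler standing on the desk, 105 x 34 x 50 mm; a bystander. Origin: centre of its underside.
- pen_cup: Green pen cup with pens, 74 mm across, 95 mm high (135 mm with pens); a bystander. Origin: centre of its underside.
- tape: Grey tape dispenser, 120 x 45 x 70 mm; a bystander. Origin: centre of its underside.
Not all that is in view belongs to the job. Leave any pink or purple look-alike of the probe alone.

How it is judged (in metres and radians):
On the way, in this order (a step that is already met when the one before it is completed fails the run):
1. the probe's pad presses on the top of the gear while the gear is still under the riser (contact force between probe and gear above 1 N and horizontal distance between probe and gear between 0.15 and 0.21 m and y of gear in the frame of riser below 0.07 m), for 0.2 s.
2. the gear lies wholly outside the riser, in front of the opening (y of gear in the frame of riser above 0.11 m and height (world z) of gear below 0.006 m), for 0.2 s.
At the end, for the whole second after the job is handed in: The gear lies flat and still on the desk in front of the riser's opening, its centre 25 to 215 mm beyond the edge and within 150 mm of the riser's middle line. The probe stands flat and still on the blue mat, foot centre over it, blade along the mat within 0.5 rad either way, let go (y of gear in the frame of riser between 0.11 and 0.3 m and x of gear in the frame of riser between -0.15 and 0.15 m and height (world z) of gear below 0.005 m and angle between gear's own z axis and vertical below 0.1 rad and linear speed of each of gear, probe below 0.01 m/s and x of probe in the frame of mat between -0.15 and 0.15 m and y of probe in the frame of mat between -0.06 and 0.06 m and angle between the x axis of probe and the x axis of mat, either way round below 0.5 rad and height (world z) of probe below 0.006 m and angle between probe's own z axis and vertical below 0.08 rad); the robot touches nothing.
It fails at once if the probe presses on the gear with more than 15 N (contact force between probe and gear above 15 N).
It fails at once if the probe bears on the riser with more than 12 N (contact force between probe and riser above 12 N).
It fails at once if the arm or gripper knocks the riser (over 5 N) (contact force between any of the arm, the fingers and riser above 5 N).
It fails at once if the probe is dropped (it falls at over 0.4 m/s with no finger on it) (linear speed of probe above 0.4 m/s and contact force between the fingers and probe below 0.05 N).
It fails at once if a bystander is moved by more than 20 mm (distance of any of stapler, pen_cup, tape from where it was at the start of the episode above 0.02 m).
It also fails if it takes over 61 s, if anything falls off the work surface, if the arm or the gripper's body presses on something with over 40 N, if the wrist force passes 120 N, or if a joint passes its speed limit or range.

ROBOT

A 6-joint arm with a two-finger parallel gripper is mounted at the origin on the work surface. World frame = base frame: x ahead of the robot, y to its left, z up, the work surface at z = 0. Lengths are in mm, angles in rad, forces in N, time in s.
With the tool pointing down it reaches from about 275 to 1000 mm from the base axis. Payload 8.4 kg.
Tool frame: the origin (TCP) lies at the very end of the fingers, on their centre line; the grasp point (between the pads) lies 19 mm behind it; z points along the fingers, y is the direction in which the jaws open and shut (so a half turn about z gives the same grasp; the last joint's range is limited). The gripper opens to 85 mm and grips with 20 to 120 N. Pads are 22 mm wide; open, the fingers measure 114 mm over their backs; the gripper's body (76 mm by 85 mm) begins 54 mm behind the grasp point. The pads swing forward as they close: fully open they stand 13 mm farther back than shut.
Start: joints at [-1.105, 0.353, 1.633, -0, 1.155, -0.002], TCP at [281.826, -557.855, 231.281] pointing down, gripper open.
Joint ranges: [-2.63, 2.63], [-0.92, 2.1], [0.06, 2.66], [-1.3, 4.44], [0, 2.69], [-3.02, 3.02]. Speed limits (rad/s): [2.22, 2.22, 2.79, 3.14, 3.14, 3.14].

INTERFACE

Orientations are given as [roll, pitch, yaw] about the fixed x, y, z axes, in that order (R = Rz(yaw) Ry(pitch) Rx(roll)).
In Python, from rig import sense, grab_frame, sign_off, masks_of gives the robot as it stands. The module is installed in compiled form; this text tells all that it offers.
- The arm moves only by the shell command python3 -m inch 'ROWS' [FORCE]. ROWS is JSON, a list of rows, each an object of numbers: "gripper": the finger opening in m, from 0 to 0.0854; "tx", "ty", "tz": the shift along the tool's x, y, z in m; "spin": the turn about the tool's z in degrees. In form: [{"gripper": .., "tx": .., "ty": .., "tz": .., "spin": ..}, ...]. A call has exactly 8 rows; each row shifts and turns the commanded pose from where the row before left it, along the tool's axes as they then stand; what a row does not reach is not made up. A row lasts 1/10 s, in which the tool goes at most 50 mm and 8.59 degrees, less where a joint would pass 70% of its speed; a pose out of reach is approached as far as the arm can. A call is refused whole if a number of a shift passes 0.05 or a number of a turn 8.59, either way. A call with a gripper value outside its range is refused whole. The fingers move at their own pace and stop on an object; FORCE is the grip in N (left out, the last holds). Time passes only in rows, so rows that do not move let the fingers close, or fill a call up. It gives the time, the measured TCP pose, the force and the opening at its end, in the units of the state.
- sense(): the state, without advancing time (a new reading comes with each control period).
- grab_frame(name): name is "scene" or "top"; returns a dict with "pixels" (420x560x3 uint8, red, green, blue), "K" (3x3 intrinsics, pixels), "k1" (the pictures are not rectified: a ray, as slopes to the right and down, at radius r is drawn at 1 + k1 r^2 times it, then the intrinsics apply), "extrinsics" (4x4, takes a point from camera to world coordinates). Camera axes: x right, y down, z forward; pixel columns grow to the right and rows downward; lengths in mm; the calibration is good to about 2 mm. A picture is of the moment at which its call begins. There is no depth.
- sign_off(): hands the job in, once; it reports no verdict.
Trained networks look in the newest picture that a camera, given by its name, has taken for a name from the list of things; names that differ only in an ending like _2 or _b are one class to them, and where a whole thing is asked for, a point or a joint stands for the part that bears it (a point fixed in the world has none). Each returns a list of dicts, best first, with "conf" (0 to 1); they miss things now and then, are a little off and sometimes report something else, mostly with a low value. They report only what shows in the picture. A call takes as long as a camera call. They do not tell look-alikes from the thing itself.
- masks_of(camera, target): "pixels" (420x560 bool, what is visible of it) and "centre" ([row, column] in pixels, amid what is visible of it).
The state is a dict: "clock": time; "qpos": joint angles; "qvel": joint speeds; "joint_efforts": joint torques, N m; "eef_pos": TCP position; "tcp_rot": TCP orientation; "contact_force": force on the tool from outside, world axes, zero at the start; "wrist_torque": the same for the moment, N m; "opening": opening from 0.0 (shut) to 1.0 (fully open).
Only numpy, scipy, OpenCV 4.12 (cv2) and the standard library are available. Lean on these libraries where they do the work, as an engineer would, in place of code of your own. Each camera call takes 0.05 s, during which the arm holds its last target.

## Working session

There is one attempt and no reset: what is moved stays moved. The work goes in short steps, Python scripts to look and compute and a shell command to move; the robot and the scene stay as the last step left them, time stands still between calls to the robot, and variables do not carry over. Pictures are saved under pics/ and viewed, and the job is handed in when it is done.

```bash
mkdir -p pics; python3 - <<'E'
from rig import *
import cv2
s=sense();print({k:s[k] for k in s})
for n in("scene","top"):
    f=grab_frame(n);cv2.imwrite(f"pics/{n}0.png",f["pixels"][:,:,::-1]);print(n,f["K"],f["k1"],f["extrinsics"])
E
```

```text
{'clock': 0.0, 'qpos': array([-1.10536978e+00,  3.53652661e-01,  1.63415047e+00,  7.69890077e-07,
        1.15519503e+00, -2.39189916e-03]), 'qvel': array([ 0.00027034, -0.00010421, -0.0009559 ,  0.00013549,  0.00102261,
        0.00099324]), 'joint_efforts': array([ 1.03979779e-03, -6.05249262e+01, -3.42070019e+01, -9.17054354e-05,
        9.27429210e-03, -3.37292168e-07]), 'eef_pos': array([ 281.62490925, -557.41098179,  230.55187249]), 'tcp_rot': array([-3.14018715e+00, -4.06574114e-06,  4.67818128e-01]), 'contact_force': array([-0.1152356 , -0.15033669, -0.55773739]), 'wrist_torque': array([-0.00822863, -0.03285001,  0.01644227]), 'opening': 1.0006307895738489}
scene [[500.53329466   0.         279.6925527 ]
 [  0.         500.53329466 214.49839538]
 [  0.           0.           1.        ]] -0.16934774039882816 [[-7.89767458e-01  4.39318736e-01 -4.28096263e-01  1.02109164e+03]
 [ 6.13360241e-01  5.57027381e-01 -5.59919379e-01  7.82200973e+02]
 [-7.52173360e-03 -7.04783332e-01 -7.09382744e-01  8.93657223e+02]
 [ 0.00000000e+00  0.00000000e+00  0.00000000e+00  1.00000000e+00]]
top [[433.40111815   0.         277.39040965]
 [  0.         433.40111815 206.79445693]
 [  0.           0.           1.        ]] 0.01593586719652415 [[ 2.87774936e-02 -9.87731159e-01  1.53489458e-01  3.48938926e+02]
 [-9.99541755e-01 -2.98771128e-02 -4.86188947e-03  1.14159033e+02]
 [ 9.38806157e-03 -1.53279209e-01 -9.88138324e-01  1.21606278e+03]
 [ 0.00000000e+00  0.00000000e+00  0.00000000e+00  1.00000000e+00]]
```

View pics/scene0.png

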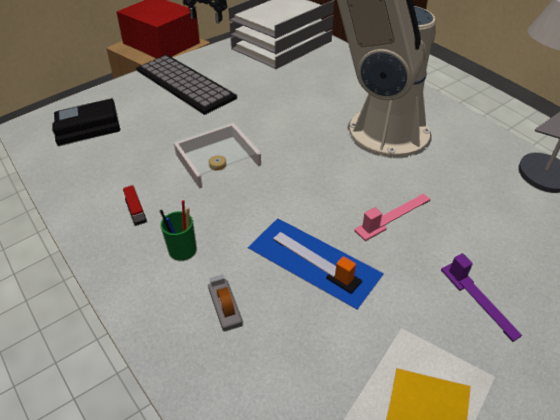

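View pics/top0.png

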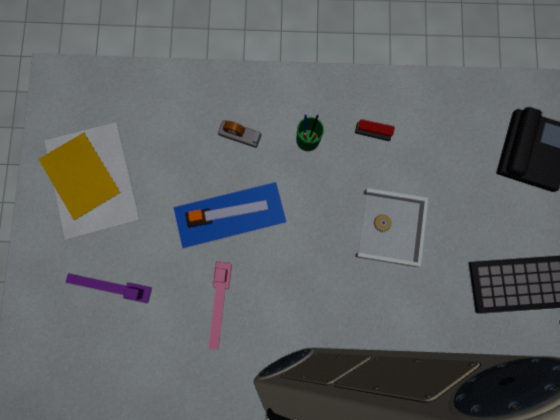

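Scene view: the orange-handled probe is on the blue mat, handle at (345,268) with the blade to upper left. The riser with the gear is at (217,162). In the top view the orange handle is at (195,216), the gear at (383,223), and the riser opens to the left.

Possible mistakes for the probe (top view): pink look-alike at (222,270), purple look-alike at (135,292), and the orange handle at (195,216). I choose the orange one, since it stands on the blue mat.

```bash
cat > h.py <<'E'
import numpy as np,cv2
from rig import *
def grab(n): return grab_frame(n)
def px2w(f,uv,z):
    K=f["K"];uv=np.atleast_2d(uv).astype(float)
    d=np.stack([(uv[:,0]-K[0,2])/K[0,0],(uv[:,1]-K[1,2])/K[1,1]],1)
    x=d.copy()
    for _ in range(20): x=d/(1+f["k1"]*(x**2).sum(1,keepdims=True))
    r=np.c_[x,np.ones(len(x))]@f["extrinsics"][:3,:3].T
    o=f["extrinsics"][:3,3]
    return o+r*((z-o[2])/r[:,2])[:,None]
def w2px(f,P):
    P=np.atleast_2d(P).astype(float);E=f["extrinsics"]
    c=(P-E[:3,3])@E[:3,:3];x=c[:,:2]/c[:,2:];x=x*(1+f["k1"]*(x**2).sum(1,keepdims=True))
    return x*[f["K"][0,0],f["K"][1,1]]+[f["K"][0,2],f["K"][1,2]]
E
python3 - <<'E'
from h import *
for n in("top","scene"):
    f=grab(n)
    for t,z in(("riser",48),("gear",18),("probe",14),("blade_root",14),("mat",2),("stapler",50),("pen_cup",95),("tape",70)):
        for m in masks_of(n,t)[:3]:
            p=m["pixels"];c=np.array(m["centre"])[::-1]
            pts=np.argwhere(p)[:,::-1].astype(np.float32)
            W=px2w(f,pts,z)[:,:2].astype(np.float32)
            print(n,t,round(m["conf"],2),p.sum(),c.round(1),px2w(f,c,z)[0].round(1),cv2.minAreaRect(W))
    if n=="top":
        im=f["pixels"][:,:,::-1]
        a=cv2.resize(im[170:260,165:295],None,fx=6,fy=6,interpolation=2);cv2.imwrite("pics/c1.png",a)
        a=cv2.resize(im[180:275,345:440],None,fx=6,fy=6,interpolation=2);cv2.imwrite("pics/c2.png",a)
    else:
        a=cv2.resize(im:=f["pixels"][115:195,160:280,::-1],None,fx=6,fy=6,interpolation=2);cv2.imwrite("pics/c3.png",a)
        a=cv2.resize(f["pixels"][210:310,245:390,::-1],None,fx=5.5,fy=5.5,interpolation=2);cv2.imwrite("pics/c4.png",a)
E
```

```text
top riser 0.61 4358 [390.9 226.5] [ 485.6 -200.9   48. ] ((486.049072265625, -205.8704833984375), (173.80630493164062, 192.30996704101562), 82.46633911132812)
top probe 0.79 1036 [221.8 209.7] [522.7 263.6  14. ] ((513.7664794921875, 248.429931640625), (50.14464569091797, 232.08494567871094), 9.210206985473633)
top probe 0.74 1084 [118.3 286.6] [303.6 533.3  14. ] ((302.2549743652344, 560.1988525390625), (233.86973571777344, 46.43043518066406), 80.4853744506836)
top blade_root 0.97 1010 [218.  297.8] [281.1 262.1  14. ] ((262.90191650390625, 259.3310241699219), (44.243003845214844, 231.44566345214844), 86.17523956298828)
top blade_root 0.89 1048 [113.2 287.1] [301.9 546.9  14. ] ((307.8277893066406, 559.8599853515625), (231.8070068359375, 46.51520919799805), 77.84723663330078)
top blade_root 0.55 878 [221.3 212.4] [515.1 264.6  14. ] ((517.0744018554688, 248.64920043945312), (44.23847961425781, 225.79393005371094), 12.132912635803223)
top mat 0.59 3603 [232.9 213.6] [514.3 233.2   2. ] ((513.271728515625, 241.82052612304688), (122.15216827392578, 302.6718444824219), 15.80575084686279
[... 1356 characters left out ...]
211914062), (243.44671630859375, 80.88768768310547), 70.91918182373047)
scene blade_root 0.77 1412 [335.3 263.6] [487.5 289.5  14. ] ((506.2367858886719, 250.14373779296875), (78.52267456054688, 236.58642578125), 12.281220436096191)
scene mat 0.97 3883 [309.  261.8] [524.1 241.2   2. ] ((512.3128051757812, 243.219482421875), (124.57660675048828, 303.0579833984375), 16.173564910888672)
scene pen_cup 0.67 1555 [179.3 234.6] [749.1  65.   95. ] ((744.4004516601562, 52.02273941040039), (179.05203247070312, 74.06802368164062), 71.25143432617188)
scene tape 0.98 1062 [224.7 303.6] [762.8 261.4  70. ] ((760.505126953125, 256.0811462402344), (133.9095916748047, 41.87325668334961), 72.16641235351562)
```

View pics/c1.png

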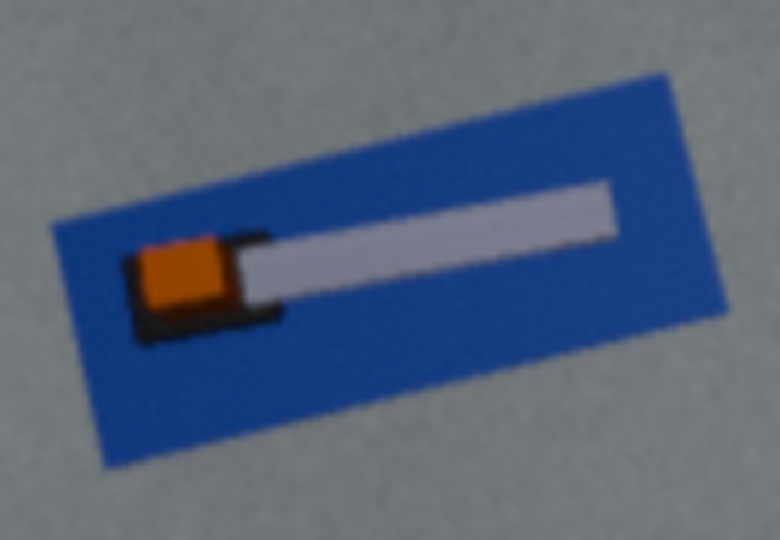

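View pics/c2.png

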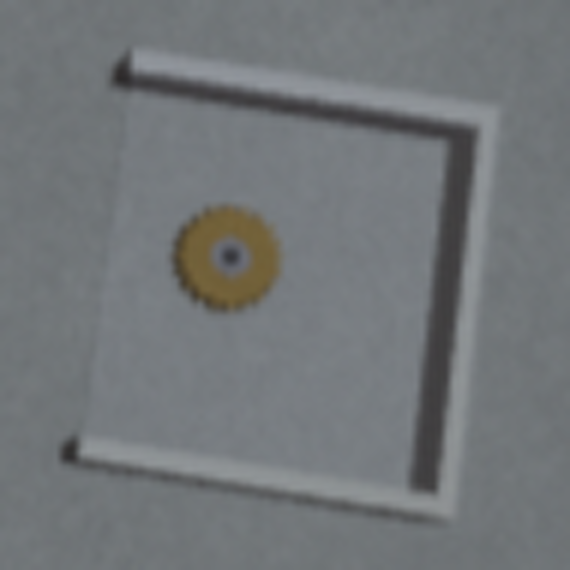

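View pics/c3.png

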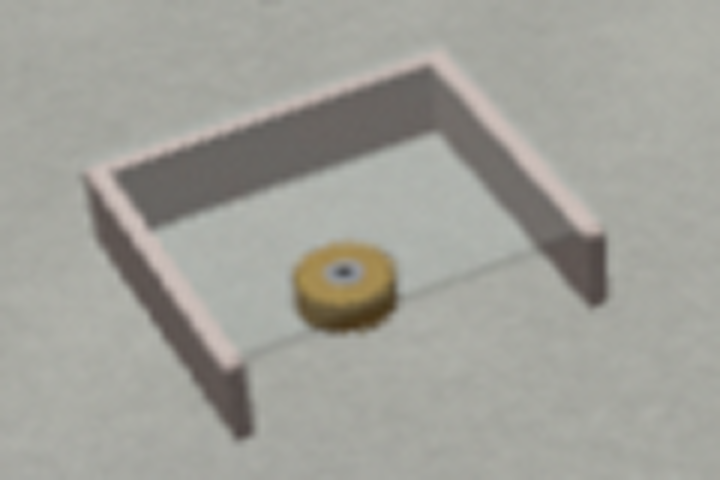

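View pics/c4.png

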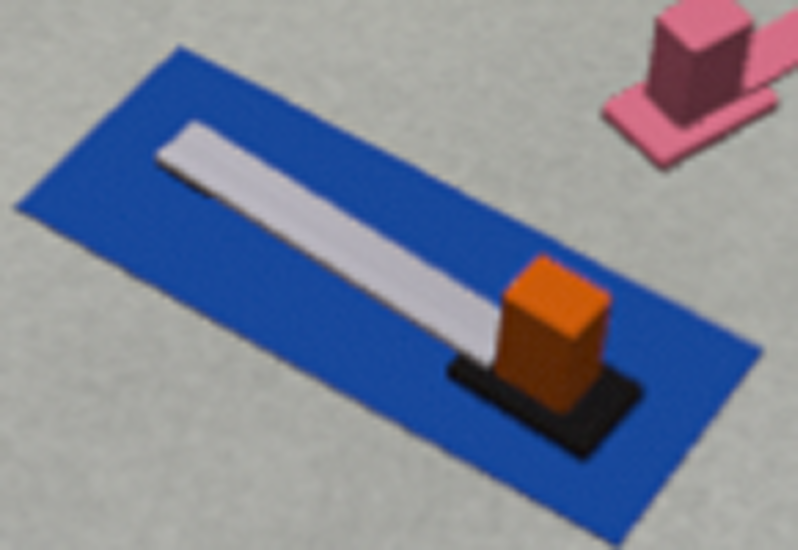

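```bash
python3 - <<'E'
from h import *
F={n:grab(n) for n in("top","scene")}
def P(n,off,s,uv,z):
    uv=(np.atleast_2d(uv)+.5)/s-.5+np.array(off); return px2w(F[n],uv,z)[:,:2].round(1)
print("handle top T",P("top",(165,170),6,[(140,248),(218,236),(228,302),(152,314),(184,275)],64))
print("blade T root/tip",P("top",(165,170),6,[(243,277),(612,208)],16))
print("handle S",P("scene",(245,210),5.5,[(543,255),(611,295),(572,337),(503,296),(557,296)],64))
print("blade tip S",P("scene",(245,210),5.5,[(195,120),(155,158),(175,139)],16))
print("mat T",P("top",(165,170),6,[(52,222),(667,72),(730,313),(105,470)],2))
print("mat S",P("scene",(245,210),5.5,[(180,45),(765,350),(618,547),(15,207)],2))
print("riser T",P("top",(345,180),6,[(132,48),(498,105),(452,518),(76,462)],48))
print("riser S",P("scene",(160,115),6,[(224,368),(84,177),(437,50),(605,230)],48))
print("gear",P("top",(345,180),6,(230,256),18),P("scene",(160,115),6,(343,270),18))
for n in F:
  for m in masks_of(n,"gear")[:2]: print(n,m["conf"],m["centre"],px2w(F[n],np.array(m["centre"])[::-1],14))
E
```

```text
handle top T [[509.5 347.8]
 [515.9 313.4]
 [486.4 307.3]
 [480.  340.7]
 [497.9 327.5]]
blade T root/tip [[504.  309. ]
 [541.6 138.8]]
handle S [[489.9 312.5]
 [482.9 344. ]
 [509.1 349.7]
 [516.2 318.1]
 [499.8 331.2]]
blade tip S [[525.8 135. ]
 [552.9 142. ]
 [539.4 138.5]]
mat T [[529.2 402.4]
 [610.3 115. ]
 [495.6  82. ]
 [413.6 370.2]]
mat S [[494.7  83.8]
 [413.1 372.3]
 [527.9 404.5]
 [609.9 117.1]]
riser T [[ 591.2 -135.2]
 [ 569.7 -302.3]
 [ 382.  -277.1]
 [ 401.8 -109.6]]
riser S [[ 593.  -130.3]
 [ 573.9 -290.6]
 [ 387.1 -271.2]
 [ 407.  -104.5]]
gear [[ 500.4 -186.9]] [[ 498.1 -188. ]]
```

Probe handle centre is about (499, 329) with the blade heading at -77.6°. The gear is about (499.5, -187.5) and the riser yaw about -7.7°. Both cameras agree and the crop confirms the orange handle on the blue mat. Moving above it now.

```bash
R='{"tx":0.0247,"ty":-0.0288}'; 
python3 -m inch '[{"tx":0.0247,"ty":-0.0288},{"tx":0.0247,"ty":-0.0288},{"tx":0.0247,"ty":-0.0288},{"tx":0.0247,"ty":-0.0288},{"tx":0.0247,"ty":-0.0288},{"tx":0.0247,"ty":-0.0288},{"tx":0.0247,"ty":-0.0288},{"tx":0.0247,"ty":-0.0288}]'
python3 -m inch '[{"tx":0.0247,"ty":-0.0288},{"tx":0.0247,"ty":-0.0288},{"tx":0.0247,"ty":-0.0288},{"tx":0.0247,"ty":-0.0288},{"tx":0.0247,"ty":-0.0288},{"tx":0.0247,"ty":-0.0288},{"tx":0.0247,"ty":-0.0288},{"tx":0.0247,"ty":-0.0288}]'
python3 -m inch '[{"tx":0.0247,"ty":-0.0288},{"tx":0.0247,"ty":-0.0288},{"tx":0.0247,"ty":-0.0288},{"tx":0.0247,"ty":-0.0288},{"tx":0.0247,"ty":-0.0288},{"tx":0.0247,"ty":-0.0288},{"tx":0.0247,"ty":-0.0288},{"tx":0.0247,"ty":-0.0288}]'
python3 -m inch '[{"spin":-8.5},{"spin":-8.5},{"spin":-8.5},{"spin":-8.5},{"spin":-8.5},{"spin":-8.5},{"spin":-8.5},{"spin":-8.5}]'
```

```text
$[0]: bad value
$[0]: bad value
$[0]: bad value
$[0]: bad value
```

```bash
python3 -m inch '[{"gripper":0.085,"tx":0.0247,"ty":-0.0288,"tz":0,"spin":0},{"gripper":0.085,"tx":0.0247,"ty":-0.0288,"tz":0,"spin":0},{"gripper":0.085,"tx":0.0247,"ty":-0.0288,"tz":0,"spin":0},{"gripper":0.085,"tx":0.0247,"ty":-0.0288,"tz":0,"spin":0},{"gripper":0.085,"tx":0.0247,"ty":-0.0288,"tz":0,"spin":0},{"gripper":0.085,"tx":0.0247,"ty":-0.0288,"tz":0,"spin":0},{"gripper":0.085,"tx":0.0247,"ty":-0.0288,"tz":0,"spin":0},{"gripper":0.085,"tx":0.0247,"ty":-0.0288,"tz":0,"spin":0}]'
```

```text
clock: 2.0
eef_pos: [354.5, -261.7, 231.5]
tcp_rot: [3.141, -0.0, 0.468]
contact_force: [1.2, -0.1, 0.9]
opening: 0.996
```

```bash
python3 -m inch '[{"gripper":0.085,"tx":0.0247,"ty":-0.0288,"tz":0,"spin":0},{"gripper":0.085,"tx":0.0247,"ty":-0.0288,"tz":0,"spin":0},{"gripper":0.085,"tx":0.0247,"ty":-0.0288,"tz":0,"spin":0},{"gripper":0.085,"tx":0.0247,"ty":-0.0288,"tz":0,"spin":0},{"gripper":0.085,"tx":0.0247,"ty":-0.0288,"tz":0,"spin":0},{"gripper":0.085,"tx":0.0247,"ty":-0.0288,"tz":0,"spin":0},{"gripper":0.085,"tx":0.0247,"ty":-0.0288,"tz":0,"spin":0},{"gripper":0.085,"tx":0.0247,"ty":-0.0288,"tz":0,"spin":0}]'
python3 -m inch '[{"gripper":0.085,"tx":0.0247,"ty":-0.0288,"tz":0,"spin":0},{"gripper":0.085,"tx":0.0247,"ty":-0.0288,"tz":0,"spin":0},{"gripper":0.085,"tx":0.0247,"ty":-0.0288,"tz":0,"spin":0},{"gripper":0.085,"tx":0.0247,"ty":-0.0288,"tz":0,"spin":0},{"gripper":0.085,"tx":0.0247,"ty":-0.0288,"tz":0,"spin":0},{"gripper":0.085,"tx":0.0247,"ty":-0.0288,"tz":0,"spin":0},{"gripper":0.085,"tx":0.0247,"ty":-0.0288,"tz":0,"spin":0},{"gripper":0.085,"tx":0.0247,"ty":-0.0288,"tz":0,"spin":0}]'
python3 -m inch '[{"gripper":0.085,"tx":0,"ty":0,"tz":0.005,"spin":-8.5},{"gripper":0.085,"tx":0,"ty":0,"tz":0.01,"spin":-8.5},{"gripper":0.085,"tx":0,"ty":0,"tz":0.01,"spin":-8.5},{"gripper":0.085,"tx":0,"ty":0,"tz":0.01,"spin":-8.5},{"gripper":0.085,"tx":0,"ty":0,"tz":0.01,"spin":-8.5},{"gripper":0.085,"tx":0,"ty":0,"tz":0.01,"spin":-8.5},{"gripper":0.085,"tx":0,"ty":0,"tz":0.01,"spin":-8.5},{"gripper":0.085,"tx":0,"ty":0,"tz":0.005,"spin":-8.5}]'
```

```text
clock: 2.8
eef_pos: [427.0, 33.3, 231.6]
tcp_rot: [3.141, -0.001, 0.468]
contact_force: [0.5, -0.0, 0.7]
opening: 0.996
clock: 3.6
eef_pos: [499.4, 328.1, 231.3]
tcp_rot: [3.142, -0.0, 0.468]
contact_force: [1.1, -0.7, -0.4]
opening: 0.991
clock: 4.4
eef_pos: [498.9, 326.2, 160.4]
tcp_rot: [-3.141, 0.0, 1.661]
contact_force: [-0.3, -0.4, 0.3]
opening: 0.996
```

```bash
python3 -m inch '[{"gripper":0.085,"tx":0.002,"ty":0,"tz":0.015,"spin":-7.2},{"gripper":0.085,"tx":0,"ty":0,"tz":0.02,"spin":0},{"gripper":0.085,"tx":0,"ty":0,"tz":0.02,"spin":0},{"gripper":0.085,"tx":0,"ty":0,"tz":0.01,"spin":0},{"gripper":0.085,"tx":0,"ty":0,"tz":0.005,"spin":0},{"gripper":0.085,"tx":0,"ty":0,"tz":0,"spin":0},{"gripper":0.085,"tx":0,"ty":0,"tz":0,"spin":0},{"gripper":0.085,"tx":0,"ty":0,"tz":0,"spin":0}]'
python3 - <<'E'
from h import *
s=sense();print(s["eef_pos"],s["tcp_rot"],s["contact_force"])
for n,(a,b,c,d) in(("top",(165,170,130,90)),("scene",(245,190,145,120))):
    f=grab(n);cv2.imwrite(f"pics/{n}1.png",cv2.resize(f["pixels"][b:b+d,a:a+c,::-1],None,fx=5,fy=5,interpolation=2))
E
```

```text
clock: 5.2
eef_pos: [499.6, 328.7, 92.2]
tcp_rot: [3.14, -0.001, 1.78]
contact_force: [-0.1, 0.5, 0.0]
opening: 0.994
[499.63433016 328.7431146   92.17434724] [ 3.14021927e+00 -5.47053255e-04  1.78026493e+00] [-0.0549088   0.5266859   0.04553548]
```

View pics/scene1.png

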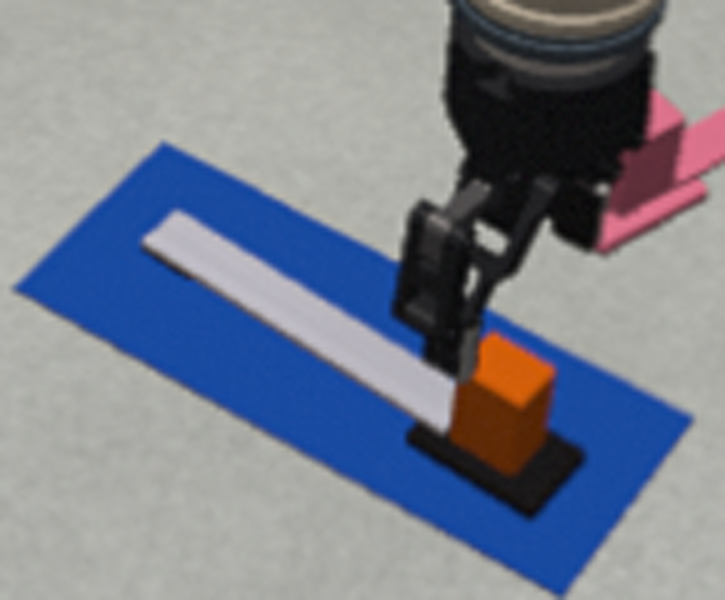

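View pics/top1.png

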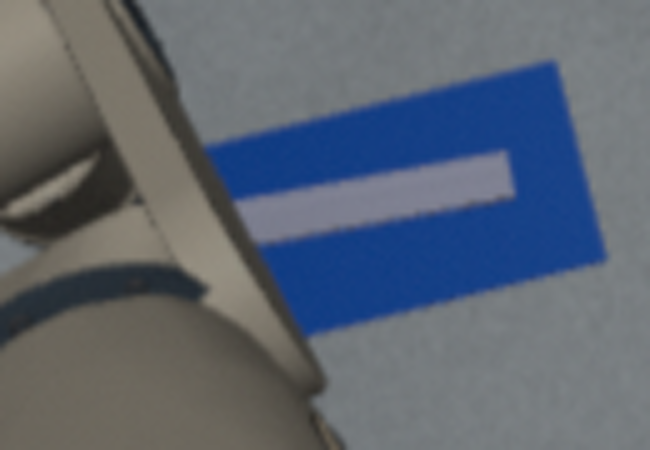

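The scene crop shows the fingers above the orange handle, at about (440,330) in the crop, straddling its narrow width. Lowering and gripping.

```bash
python3 -m inch '[{"gripper":0.085,"tx":0,"ty":0,"tz":0.01,"spin":0},{"gripper":0.085,"tx":0,"ty":0,"tz":0.015,"spin":0},{"gripper":0.085,"tx":0,"ty":0,"tz":0.015,"spin":0},{"gripper":0.085,"tx":0,"ty":0,"tz":0.013,"spin":0},{"gripper":0.085,"tx":0,"ty":0,"tz":0.009,"spin":0},{"gripper":0.085,"tx":0,"ty":0,"tz":0.004,"spin":0},{"gripper":0.06,"tx":0,"ty":0,"tz":0,"spin":0},{"gripper":0.045,"tx":0,"ty":0,"tz":0,"spin":0}]' 50
python3 -m inch '[{"gripper":0.035,"tx":0,"ty":0,"tz":0,"spin":0},{"gripper":0.03,"tx":0,"ty":0,"tz":0,"spin":0},{"gripper":0.02,"tx":0,"ty":0,"tz":0,"spin":0},{"gripper":0.02,"tx":0,"ty":0,"tz":0,"spin":0},{"gripper":0.02,"tx":0,"ty":0,"tz":0,"spin":0},{"gripper":0.02,"tx":0,"ty":0,"tz":0,"spin":0},{"gripper":0.02,"tx":0,"ty":0,"tz":0,"spin":0},{"gripper":0.02,"tx":0,"ty":0,"tz":0,"spin":0}]' 60
```

```text
clock: 6.1
eef_pos: [499.3, 328.6, 25.5]
tcp_rot: [3.141, -0.0, 1.78]
contact_force: [0.6, -0.2, 1.0]
opening: 0.687
clock: 6.9
eef_pos: [499.5, 328.7, 25.9]
tcp_rot: [3.141, -0.0, 1.78]
contact_force: [0.5, 0.3, 6.1]
opening: 0.318
```

```bash
python3 -m inch '[{"gripper":0.01,"tx":0,"ty":0,"tz":0,"spin":0},{"gripper":0.01,"tx":0,"ty":0,"tz":0,"spin":0},{"gripper":0.01,"tx":0,"ty":0,"tz":-0.005,"spin":0},{"gripper":0.01,"tx":0,"ty":0,"tz":-0.01,"spin":0},{"gripper":0.01,"tx":0,"ty":0,"tz":-0.02,"spin":0},{"gripper":0.01,"tx":0,"ty":0,"tz":-0.015,"spin":0},{"gripper":0.01,"tx":0,"ty":0,"tz":-0.005,"spin":0},{"gripper":0.01,"tx":0,"ty":0,"tz":0,"spin":0}]' 120
python3 -m inch '[{"gripper":0.01,"tx":-0.01,"ty":-0.0006,"tz":0,"spin":0},{"gripper":0.01,"tx":-0.02,"ty":-0.001,"tz":0,"spin":0},{"gripper":0.01,"tx":-0.03,"ty":-0.0015,"tz":0,"spin":0},{"gripper":0.01,"tx":-0.03,"ty":-0.0016,"tz":0,"spin":0},{"gripper":0.01,"tx":-0.03,"ty":-0.0016,"tz":0,"spin":0},{"gripper":0.01,"tx":-0.03,"ty":-0.0016,"tz":0,"spin":0},{"gripper":0.01,"tx":-0.03,"ty":-0.0016,"tz":0,"spin":0},{"gripper":0.01,"tx":-0.03,"ty":-0.0015,"tz":0,"spin":0}]'
python3 -m inch '[{"gripper":0.01,"tx":-0.02,"ty":-0.001,"tz":0,"spin":0},{"gripper":0.01,"tx":-0.01,"ty":-0.0005,"tz":0,"spin":0},{"gripper":0.01,"tx":0,"ty":0,"tz":0,"spin":4},{"gripper":0.01,"tx":0,"ty":0,"tz":0,"spin":6},{"gripper":0.01,"tx":0,"ty":0,"tz":0,"spin":6},{"gripper":0.01,"tx":0,"ty":0,"tz":0,"spin":3.7},{"gripper":0.01,"tx":0,"ty":0,"tz":0,"spin":0},{"gripper":0.01,"tx":0,"ty":0,"tz":0,"spin":0}]'
python3 - <<'E'
from h import *
s=sense();print(s["eef_pos"],s["tcp_rot"],s["contact_force"],s["wrist_torque"],s["opening"])
for n,(a,b,c,d) in(("top",(245,150,190,125)),("scene",(150,100,200,150))):
    f=grab(n);cv2.imwrite(f"pics/{n}2.png",cv2.resize(f["pixels"][b:b+d,a:a+c,::-1],None,fx=4,fy=4,interpolation=2))
E
```

```text
clock: 7.7
eef_pos: [499.6, 328.7, 81.3]
tcp_rot: [3.14, -0.001, 1.78]
contact_force: [0.3, 0.4, -2.3]
opening: 0.314
clock: 8.5
eef_pos: [531.2, 118.7, 79.4]
tcp_rot: [-3.14, 0.0, 1.78]
contact_force: [-0.3, 0.2, -2.3]
opening: 0.313
clock: 9.3
eef_pos: [536.4, 91.1, 79.9]
tcp_rot: [-3.141, 0.0, 1.439]
contact_force: [0.1, 0.2, -3.0]
opening: 0.312
[536.44317247  91.1078212   79.91109951] [-3.14092061e+00  1.65469369e-04  1.43867323e+00] [ 0.11509857  0.24241854 -2.97729487] [ 0.10328516  0.02012311 -0.01206397] 0.3118327788153121
```

View pics/scene2.png

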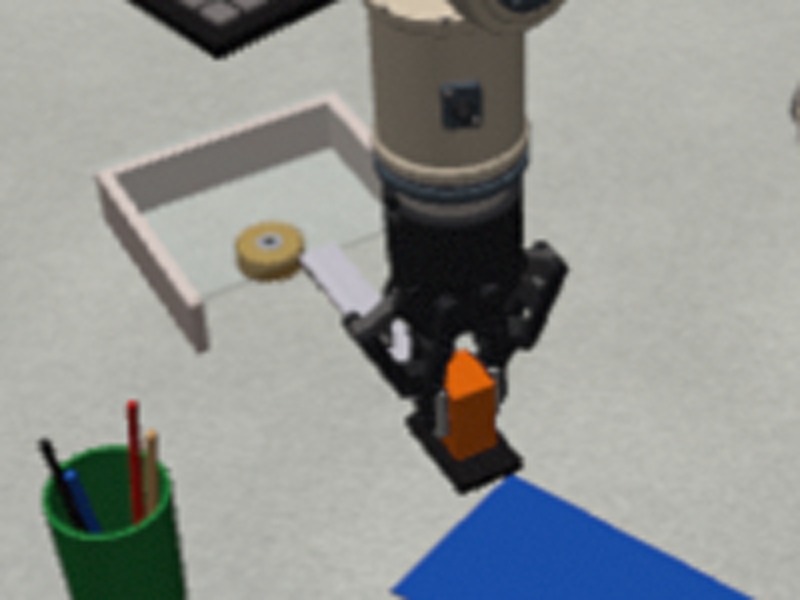

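View pics/top2.png

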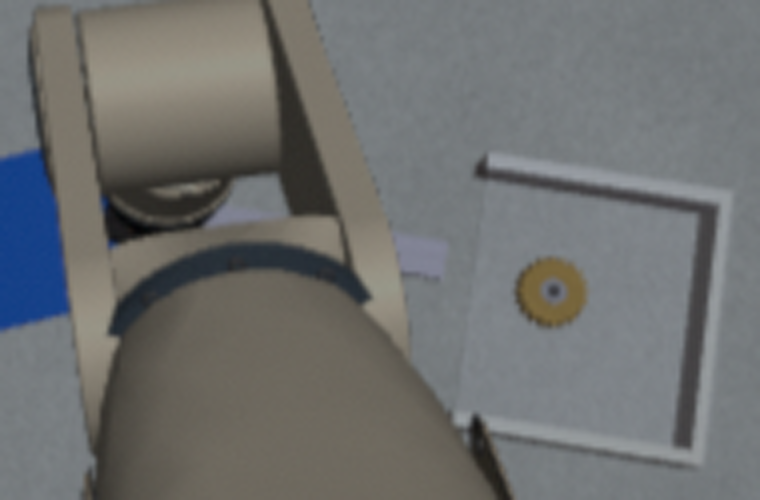

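```bash
python3 - <<'E'
from h import *
f=grab("top");g=grab("scene")
for z in(66,70,74,78): print(z,px2w(f,[(245+446/4-.4,150+259/4-.4)],z)[0,:2],px2w(g,[(150+316/4-.4,100+249/4-.4)],z)[0,:2])
a=1.439;print(np.array([536.4,91.1])-195*np.array([np.cos(a),np.sin(a)]))
# riser corners again (top z=48)
c=(np.array([(490,153),(732,192),(695,464),(456,430)])+.5)/4-.5+[245,150]
print(px2w(f,c,48)[:,:2].round(1)); print(px2w(f,[(245+552.5/4-.4,150+291.5/4-.4)],18))
E
```

```text
66 [ 513.46858968 -103.05327277] [ 507.48167498 -107.26014023]
70 [ 512.89634383 -102.29779295] [ 509.96391013 -102.96144706]
74 [ 512.32409798 -101.54231312] [512.44614528 -98.66275389]
78 [ 511.75185213 -100.7868333 ] [514.92838043 -94.36406071]
[ 510.77405517 -102.20884861]
[[ 590.5 -136.7]
 [ 568.2 -302.4]
 [ 382.6 -273. ]
 [ 400.4 -113.3]]
[[ 499.72390228 -186.31059324   18.        ]]
```

```bash
python3 -m inch '[{"gripper":0.01,"tx":0,"ty":0,"tz":0.005,"spin":0},{"gripper":0.01,"tx":0,"ty":0,"tz":0.01,"spin":0},{"gripper":0.01,"tx":0,"ty":0,"tz":0.01,"spin":0},{"gripper":0.01,"tx":0,"ty":0,"tz":0.008,"spin":0},{"gripper":0.01,"tx":0,"ty":0,"tz":0.004,"spin":0},{"gripper":0.01,"tx":0,"ty":0,"tz":0,"spin":0},{"gripper":0.01,"tx":0,"ty":0,"tz":0,"spin":0},{"gripper":0.01,"tx":0,"ty":0,"tz":0,"spin":0}]'
python3 - <<'E'
from h import *
s=sense();print(s["eef_pos"],s["tcp_rot"],s["contact_force"],s["wrist_torque"],s["opening"])
for n,(a,b,c,d) in(("top",(325,170,110,85)),("scene",(160,115,130,90))):
    f=grab(n);cv2.imwrite(f"pics/{n}3.png",cv2.resize(f["pixels"][b:b+d,a:a+c,::-1],None,fx=6,fy=6,interpolation=2))
E
```

```text
clock: 10.3
eef_pos: [537.1, 91.1, 43.6]
tcp_rot: [3.141, -0.0, 1.436]
contact_force: [-0.3, -0.3, -1.9]
opening: 0.309
[537.1084989   91.07750343  43.6270137 ] [ 3.14094717e+00 -2.12294204e-04  1.43640616e+00] [-0.33359733 -0.33880397 -1.89237913] [ 0.04277349 -0.00371183  0.03429153] 0.3091066224804783
```

View pics/scene3.png

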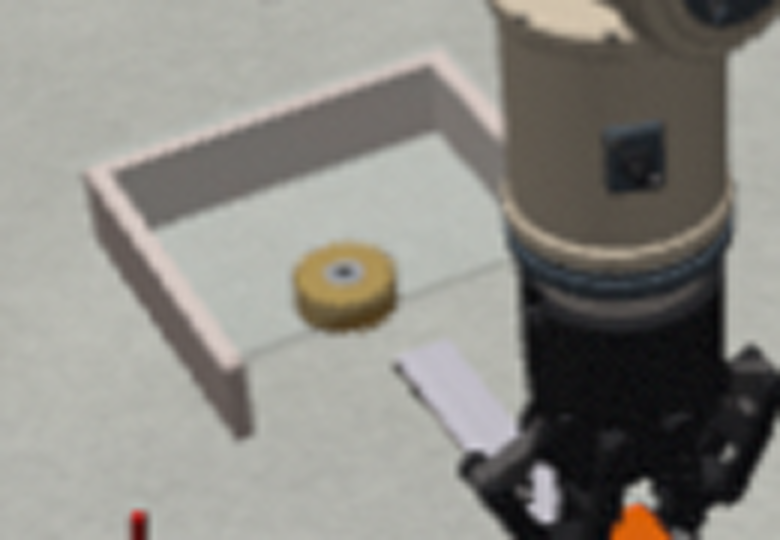

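View pics/top3.png

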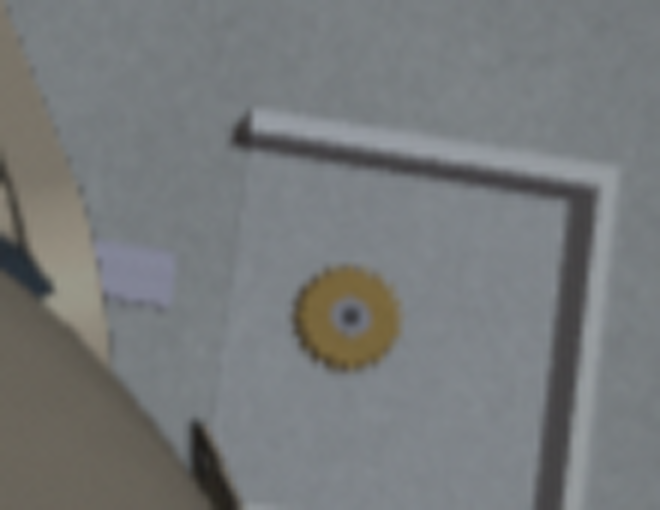

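```bash
python3 - <<'E'
from h import *
f=grab("top");g=grab("scene")
for z in(30,34,38,42): print(z,px2w(f,[(325+174/6-.4,170+280/6-.4)],z)[0,:2],px2w(g,[(160+423/6-.4,115+351/6-.4)],z)[0,:2])
E
```

```text
30 [ 513.06268533 -102.94656157] [ 508.26912604 -103.88894188]
34 [ 512.5091775  -102.21437235] [510.64424662 -99.7850456 ]
38 [ 511.95566967 -101.48218313] [513.01936721 -95.68114933]
42 [ 511.40216183 -100.74999391] [515.39448779 -91.57725305]
```

```bash
python3 -m inch '[{"gripper":0.01,"tx":-0.005,"ty":0,"tz":0,"spin":0},{"gripper":0.01,"tx":-0.01,"ty":0,"tz":0,"spin":0},{"gripper":0.01,"tx":-0.015,"ty":0,"tz":0,"spin":0},{"gripper":0.01,"tx":-0.015,"ty":0,"tz":0,"spin":0},{"gripper":0.01,"tx":-0.01,"ty":0,"tz":0,"spin":0},{"gripper":0.01,"tx":-0.005,"ty":0,"tz":0,"spin":0},{"gripper":0.01,"tx":0,"ty":0,"tz":0,"spin":0},{"gripper":0.01,"tx":0,"ty":0,"tz":0,"spin":0}]'
python3 -c "
from rig import *
s=sense();print(s['wrist_torque'],s['contact_force'])"
```

```text
clock: 11.3
eef_pos: [528.8, 31.5, 43.3]
tcp_rot: [3.141, -0.0, 1.436]
contact_force: [-0.3, -0.2, -2.5]
opening: 0.312
[ 0.03714617 -0.00890715 -0.09130507] [-0.34214754 -0.15635737 -2.46989235]
```

```bash
python3 -m inch '[{"gripper":0.01,"tx":-0.005,"ty":0,"tz":0,"spin":0},{"gripper":0.01,"tx":-0.01,"ty":0,"tz":0,"spin":0},{"gripper":0.01,"tx":-0.01,"ty":0,"tz":0,"spin":0},{"gripper":0.01,"tx":-0.01,"ty":0,"tz":0,"spin":0},{"gripper":0.01,"tx":-0.005,"ty":0,"tz":0,"spin":0},{"gripper":0.01,"tx":0,"ty":0,"tz":0,"spin":0},{"gripper":0.01,"tx":0,"ty":0,"tz":0,"spin":0},{"gripper":0.01,"tx":0,"ty":0,"tz":0,"spin":0}]'
python3 - <<'E'
from h import *
s=sense();print(s["eef_pos"],s["tcp_rot"],s["contact_force"],s["wrist_torque"],s["opening"])
for n,(a,b,c,d) in(("top",(325,170,110,85)),("scene",(160,115,130,90))):
    f=grab(n);cv2.imwrite(f"pics/{n}4.png",cv2.resize(f["pixels"][b:b+d,a:a+c,::-1],None,fx=6,fy=6,interpolation=2))
E
```

```text
clock: 12.1
eef_pos: [523.5, -7.9, 43.3]
tcp_rot: [3.141, -0.0, 1.437]
contact_force: [0.3, -0.5, -2.4]
opening: 0.312
[523.46816076  -7.86800221  43.30761022] [ 3.14149267e+00 -1.23676026e-04  1.43650816e+00] [ 0.25511962 -0.5167294  -2.40225142] [ 0.06949376 -0.01248423 -0.01952309] 0.312207262507749
```

View pics/scene4.png

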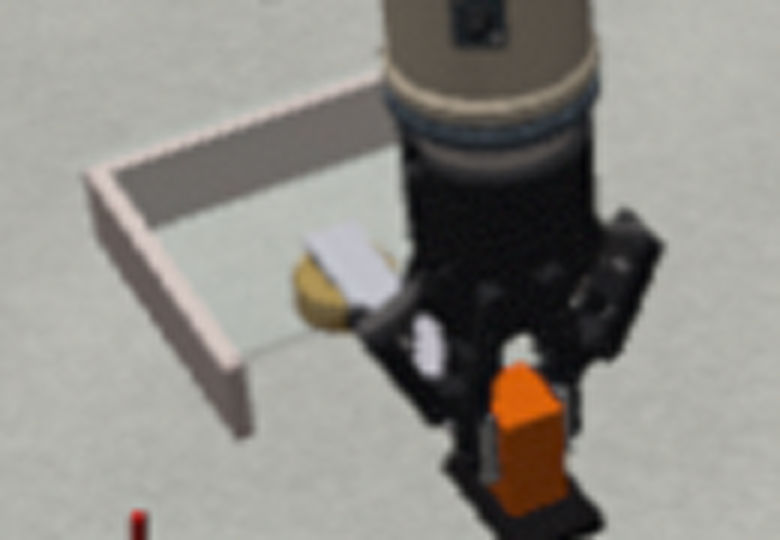

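View pics/top4.png

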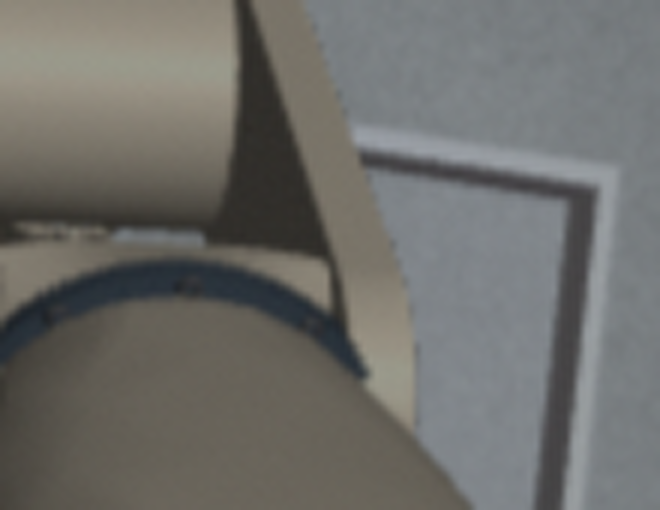

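The scene view shows the blade tip over the gear at about (340,265) in the crop, under the clear plate. Feeling downwards now, watching the wrist moment about x, which should be about -0.18 Nm per N.

```bash
cat > s.py <<'E'
from rig import *
s=sense();print('clk',round(s['clock'],2),'tcp',s['eef_pos'].round(2),'F',s['contact_force'].round(2),'T',s['wrist_torque'].round(3),'rot',s['tcp_rot'].round(4))
E
python3 -m inch '[{"gripper":0.01,"tx":0,"ty":0,"tz":0.001,"spin":0},{"gripper":0.01,"tx":0,"ty":0,"tz":0.001,"spin":0},{"gripper":0.01,"tx":0,"ty":0,"tz":0.0005,"spin":0},{"gripper":0.01,"tx":0,"ty":0,"tz":0.0005,"spin":0},{"gripper":0.01,"tx":0,"ty":0,"tz":0.0005,"spin":0},{"gripper":0.01,"tx":0,"ty":0,"tz":0.0005,"spin":0},{"gripper":0.01,"tx":0,"ty":0,"tz":0,"spin":0},{"gripper":0.01,"tx":0,"ty":0,"tz":0,"spin":0}]' >/dev/null; python3 s.py
```

```text
clk 13.0 tcp [523.39  -8.07  39.28] F [ 0.04  0.06 -2.23] T [ 0.072 -0.021  0.037] rot [-3.1416 -0.      1.4364]
```

```bash
python3 -m inch '[{"gripper":0.01,"tx":0,"ty":0,"tz":0.0004,"spin":0},{"gripper":0.01,"tx":0,"ty":0,"tz":0.0004,"spin":0},{"gripper":0.01,"tx":0,"ty":0,"tz":0.0004,"spin":0},{"gripper":0.01,"tx":0,"ty":0,"tz":0.0003,"spin":0},{"gripper":0.01,"tx":0,"ty":0,"tz":0,"spin":0},{"gripper":0.01,"tx":0,"ty":0,"tz":0,"spin":0},{"gripper":0.01,"tx":0,"ty":0,"tz":0,"spin":0},{"gripper":0.01,"tx":0,"ty":0,"tz":0,"spin":0}]' >/dev/null; python3 s.py
```

```text
clk 13.8 tcp [523.41  -8.06  37.8 ] F [ 0.22  0.21 -1.53] T [ 0.044 -0.009 -0.001] rot [ 3.1415 -0.      1.4365]
```

```bash
python3 -m inch '[{"gripper":0.01,"tx":0,"ty":0,"tz":0.0003,"spin":0},{"gripper":0.01,"tx":0,"ty":0,"tz":0.0003,"spin":0},{"gripper":0.01,"tx":0,"ty":0,"tz":0.0003,"spin":0},{"gripper":0.01,"tx":0,"ty":0,"tz":0.0002,"spin":0},{"gripper":0.01,"tx":0,"ty":0,"tz":0,"spin":0},{"gripper":0.01,"tx":0,"ty":0,"tz":0,"spin":0},{"gripper":0.01,"tx":0,"ty":0,"tz":0,"spin":0},{"gripper":0.01,"tx":0,"ty":0,"tz":0,"spin":0}]' >/dev/null; python3 s.py
```

```text
clk 14.6 tcp [523.36  -8.05  36.68] F [ 0.17 -0.17 -3.02] T [0.064 0.091 0.018] rot [-3.1415 -0.      1.4364]
```

```bash
python3 -m inch '[{"gripper":0.01,"tx":0,"ty":0,"tz":0.0003,"spin":0},{"gripper":0.01,"tx":0,"ty":0,"tz":0.0003,"spin":0},{"gripper":0.01,"tx":0,"ty":0,"tz":0.0002,"spin":0},{"gripper":0.01,"tx":0,"ty":0,"tz":0.0002,"spin":0},{"gripper":0.01,"tx":0,"ty":0,"tz":0,"spin":0},{"gripper":0.01,"tx":0,"ty":0,"tz":0,"spin":0},{"gripper":0.01,"tx":0,"ty":0,"tz":0,"spin":0},{"gripper":0.01,"tx":0,"ty":0,"tz":0,"spin":0}]' >/dev/null; python3 s.py
```

```text
clk 15.4 tcp [523.39  -8.06  35.69] F [-0.59 -0.51 -2.16] T [0.049 0.053 0.026] rot [ 3.1416 -0.      1.4364]
```

```bash
python3 -m inch '[{"gripper":0.01,"tx":0,"ty":0,"tz":0.0003,"spin":0},{"gripper":0.01,"tx":0,"ty":0,"tz":0.0003,"spin":0},{"gripper":0.01,"tx":0,"ty":0,"tz":0.0002,"spin":0},{"gripper":0.01,"tx":0,"ty":0,"tz":0.0002,"spin":0},{"gripper":0.01,"tx":0,"ty":0,"tz":0,"spin":0},{"gripper":0.01,"tx":0,"ty":0,"tz":0,"spin":0},{"gripper":0.01,"tx":0,"ty":0,"tz":0,"spin":0},{"gripper":0.01,"tx":0,"ty":0,"tz":0,"spin":0}]' >/dev/null; python3 s.py
```

```text
clk 16.2 tcp [523.41  -8.06  34.71] F [-0.97  0.05 -2.11] T [ 0.059 -0.056 -0.019] rot [ 3.1415 -0.      1.4364]
```

```bash
python3 -m inch '[{"gripper":0.01,"tx":0,"ty":0,"tz":0.0003,"spin":0},{"gripper":0.01,"tx":0,"ty":0,"tz":0.0002,"spin":0},{"gripper":0.01,"tx":0,"ty":0,"tz":0.0002,"spin":0},{"gripper":0.01,"tx":0,"ty":0,"tz":0.0001,"spin":0},{"gripper":0.01,"tx":0,"ty":0,"tz":0,"spin":0},{"gripper":0.01,"tx":0,"ty":0,"tz":0,"spin":0},{"gripper":0.01,"tx":0,"ty":0,"tz":0,"spin":0},{"gripper":0.01,"tx":0,"ty":0,"tz":0,"spin":0}]' >/dev/null; python3 s.py
```

```text
clk 17.0 tcp [523.4   -8.07  33.89] F [-0.66 -0.26 -2.51] T [ 0.124 -0.02   0.059] rot [ 3.1416 -0.      1.4364]
```

```bash
python3 -m inch '[{"gripper":0.01,"tx":0,"ty":0,"tz":0.0003,"spin":0},{"gripper":0.01,"tx":0,"ty":0,"tz":0.0002,"spin":0},{"gripper":0.01,"tx":0,"ty":0,"tz":0.0002,"spin":0},{"gripper":0.01,"tx":0,"ty":0,"tz":0.0001,"spin":0},{"gripper":0.01,"tx":0,"ty":0,"tz":0,"spin":0},{"gripper":0.01,"tx":0,"ty":0,"tz":0,"spin":0},{"gripper":0.01,"tx":0,"ty":0,"tz":0,"spin":0},{"gripper":0.01,"tx":0,"ty":0,"tz":0,"spin":0}]' >/dev/null; python3 s.py
```

```text
clk 17.8 tcp [523.37  -8.07  33.08] F [-0.05 -1.   -2.84] T [0.081 0.021 0.003] rot [-3.1416 -0.      1.4364]
```

```bash
python3 -m inch '[{"gripper":0.01,"tx":0,"ty":0,"tz":0.0003,"spin":0},{"gripper":0.01,"tx":0,"ty":0,"tz":0.0002,"spin":0},{"gripper":0.01,"tx":0,"ty":0,"tz":0.0002,"spin":0},{"gripper":0.01,"tx":0,"ty":0,"tz":0.0001,"spin":0},{"gripper":0.01,"tx":0,"ty":0,"tz":0,"spin":0},{"gripper":0.01,"tx":0,"ty":0,"tz":0,"spin":0},{"gripper":0.01,"tx":0,"ty":0,"tz":0,"spin":0},{"gripper":0.01,"tx":0,"ty":0,"tz":0,"spin":0}]' >/dev/null; python3 s.py
```

```text
clk 18.6 tcp [523.5   -8.06  32.34] F [-0.01  0.55  0.24] T [-0.171  0.102 -0.023] rot [ 3.1414 -0.      1.4365]
```

Contact is felt at TCP z of about 32.4 (roughly 1.5–2.5 N). Adding very small steps.

```bash
python3 -m inch '[{"gripper":0.01,"tx":0,"ty":0,"tz":0.0001,"spin":0},{"gripper":0.01,"tx":0,"ty":0,"tz":0.0001,"spin":0},{"gripper":0.01,"tx":0,"ty":0,"tz":0.0001,"spin":0},{"gripper":0.01,"tx":0,"ty":0,"tz":0,"spin":0},{"gripper":0.01,"tx":0,"ty":0,"tz":0,"spin":0},{"gripper":0.01,"tx":0,"ty":0,"tz":0,"spin":0}, {"gripper":0.01,"tx":0,"ty":0,"tz":0,"spin":0},{"gripper":0.01,"tx":0,"ty":0,"tz":0,"spin":0}]' >/dev/null; python3 s.py
```

```text
clk 19.4 tcp [523.47  -8.07  32.03] F [-0.23  0.65  0.51] T [-0.299  0.014  0.078] rot [3.1414 0.     1.4365]
```

```bash
python3 -m inch '[{"gripper":0.01,"tx":0,"ty":0,"tz":0.0002,"spin":0},{"gripper":0.01,"tx":0,"ty":0,"tz":0.0002,"spin":0},{"gripper":0.01,"tx":0,"ty":0,"tz":0.0002,"spin":0},{"gripper":0.01,"tx":0,"ty":0,"tz":0,"spin":0},{"gripper":0.01,"tx":0,"ty":0,"tz":0,"spin":0},{"gripper":0.01,"tx":0,"ty":0,"tz":0,"spin":0}, {"gripper":0.01,"tx":0,"ty":0,"tz":0,"spin":0},{"gripper":0.01,"tx":0,"ty":0,"tz":0,"spin":0}]' >/dev/null; python3 s.py
```

```text
clk 20.2 tcp [523.46  -8.05  31.44] F [0.18 2.29 3.23] T [-0.561  0.083  0.008] rot [ 3.1414 -0.      1.4365]
```

```bash
python3 -m inch '[{"gripper":0.01,"tx":0,"ty":0,"tz":0.0002,"spin":0},{"gripper":0.01,"tx":0,"ty":0,"tz":0.0002,"spin":0},{"gripper":0.01,"tx":0,"ty":0,"tz":0,"spin":0},{"gripper":0.01,"tx":0,"ty":0,"tz":0,"spin":0},{"gripper":0.01,"tx":0,"ty":0,"tz":0,"spin":0},{"gripper":0.01,"tx":0,"ty":0,"tz":0,"spin":0}, {"gripper":0.01,"tx":0,"ty":0,"tz":0,"spin":0},{"gripper":0.01,"tx":0,"ty":0,"tz":0,"spin":0}]' >/dev/null; python3 s.py
```

```text
clk 21.0 tcp [523.44  -8.08  31.  ] F [0.8  3.02 4.48] T [-0.642  0.071 -0.01 ] rot [ 3.1415 -0.      1.4365]
```

About 7 N normal. Starting the drag slowly.

```bash
python3 -m inch '[{"gripper":0.01,"tx":0.0005,"ty":0,"tz":0,"spin":0},{"gripper":0.01,"tx":0.001,"ty":0,"tz":0,"spin":0},{"gripper":0.01,"tx":0.0015,"ty":0,"tz":0,"spin":0},{"gripper":0.01,"tx":0.002,"ty":0,"tz":0,"spin":0},{"gripper":0.01,"tx":0.0025,"ty":0,"tz":0,"spin":0},{"gripper":0.01,"tx":0.0025,"ty":0,"tz":0,"spin":0}, {"gripper":0.01,"tx":0.0025,"ty":0,"tz":0,"spin":0},{"gripper":0.01,"tx":0.0025,"ty":0,"tz":0,"spin":0}]' >/dev/null; python3 s.py
python3 - <<'E'
from h import *
f=grab("scene");cv2.imwrite("pics/scene5.png",cv2.resize(f["pixels"][115:205,160:290,::-1],None,fx=6,fy=6,interpolation=2))
E
```

```text
clk 21.8 tcp [525.37   7.06  30.97] F [-0.46 -1.98  3.79] T [-1.468  0.157  0.003] rot [-3.1415  0.      1.4366]
```

View pics/scene5.png

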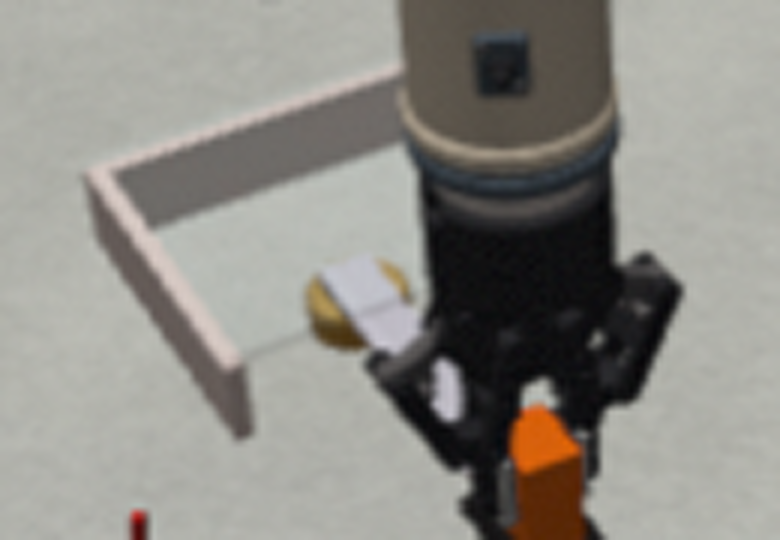

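The gear moves along with the pad (gear now about (360,300) in the crop). Continuing.

```bash
python3 -m inch '[{"gripper":0.01,"tx":0.003,"ty":0,"tz":0.0001,"spin":0},{"gripper":0.01,"tx":0.003,"ty":0,"tz":0,"spin":0},{"gripper":0.01,"tx":0.0035,"ty":0,"tz":0,"spin":0},{"gripper":0.01,"tx":0.0035,"ty":0,"tz":0,"spin":0},{"gripper":0.01,"tx":0.0035,"ty":0,"tz":0,"spin":0},{"gripper":0.01,"tx":0.0035,"ty":0,"tz":0,"spin":0}, {"gripper":0.01,"tx":0.0035,"ty":0,"tz":0,"spin":0},{"gripper":0.01,"tx":0.0035,"ty":0,"tz":0,"spin":0}]' >/dev/null; python3 s.py
```

```text
clk 22.65 tcp [529.01  33.86  30.87] F [-0.05 -2.15  4.06] T [-1.528  0.253  0.063] rot [-3.1415  0.      1.4365]
```

```bash
python3 -m inch '[{"gripper":0.01,"tx":0.0035,"ty":0,"tz":0,"spin":0},{"gripper":0.01,"tx":0.0035,"ty":0,"tz":0,"spin":0},{"gripper":0.01,"tx":0.0035,"ty":0,"tz":0,"spin":0},{"gripper":0.01,"tx":0.0035,"ty":0,"tz":0,"spin":0},{"gripper":0.01,"tx":0.0035,"ty":0,"tz":0,"spin":0},{"gripper":0.01,"tx":0.0035,"ty":0,"tz":0,"spin":0}, {"gripper":0.01,"tx":0.0035,"ty":0,"tz":0,"spin":0},{"gripper":0.01,"tx":0.0035,"ty":0,"tz":0,"spin":0}]' >/dev/null; python3 s.py
python3 - <<'E'
from h import *
f=grab("scene");cv2.imwrite("pics/scene6.png",cv2.resize(f["pixels"][115:205,160:290,::-1],None,fx=6,fy=6,interpolation=2))
E
```

```text
clk 23.45 tcp [532.75  61.6   30.88] F [-0.19 -2.25  4.34] T [-1.506  0.231  0.038] rot [-3.1415  0.      1.4365]
```

View pics/scene6.png

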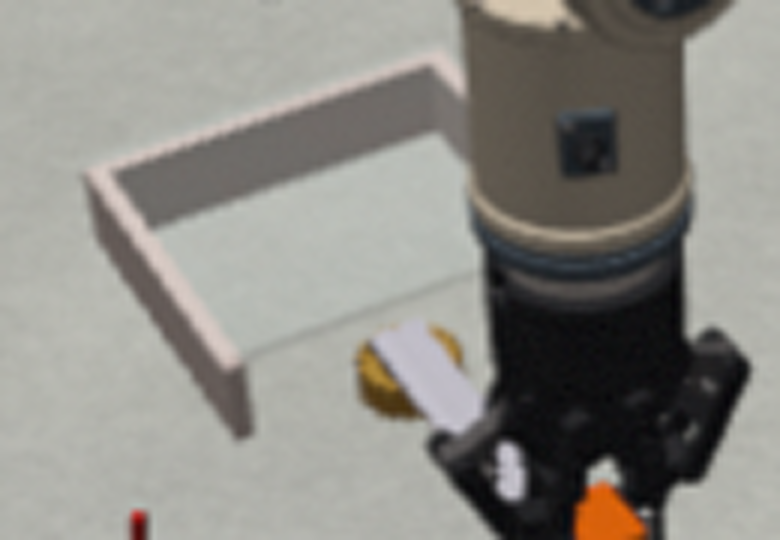

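Gear is now at about (410,370) in the crop, coming out past the opening with the pad. Two more drags.

```bash
python3 -m inch '[{"gripper":0.01,"tx":0.0035,"ty":0,"tz":0,"spin":0},{"gripper":0.01,"tx":0.0035,"ty":0,"tz":0,"spin":0},{"gripper":0.01,"tx":0.0035,"ty":0,"tz":0,"spin":0},{"gripper":0.01,"tx":0.0035,"ty":0,"tz":0,"spin":0},{"gripper":0.01,"tx":0.0035,"ty":0,"tz":0,"spin":0},{"gripper":0.01,"tx":0.0035,"ty":0,"tz":0,"spin":0}, {"gripper":0.01,"tx":0.0035,"ty":0,"tz":0,"spin":0},{"gripper":0.01,"tx":0.0035,"ty":0,"tz":0,"spin":0}]' >/dev/null; python3 s.py
```

```text
clk 24.3 tcp [536.52  89.34  30.87] F [-1.59 -2.17  3.84] T [-1.505e+00  1.740e-01  1.000e-03] rot [-3.1415  0.      1.4365]
```

```bash
python3 -m inch '[{"gripper":0.01,"tx":0.0035,"ty":0,"tz":0,"spin":0},{"gripper":0.01,"tx":0.0035,"ty":0,"tz":0,"spin":0},{"gripper":0.01,"tx":0.0035,"ty":0,"tz":0,"spin":0},{"gripper":0.01,"tx":0.0035,"ty":0,"tz":0,"spin":0},{"gripper":0.01,"tx":0.0035,"ty":0,"tz":0,"spin":0},{"gripper":0.01,"tx":0.0035,"ty":0,"tz":0,"spin":0}, {"gripper":0.01,"tx":0.0035,"ty":0,"tz":0,"spin":0},{"gripper":0.01,"tx":0.0035,"ty":0,"tz":0,"spin":0}]' >/dev/null; python3 s.py
```

```text
clk 25.1 tcp [540.25 117.08  30.86] F [-0.41 -2.44  4.64] T [-1.523  0.232 -0.006] rot [-3.1415  0.      1.4365]
```

```bash
python3 -m inch '[{"gripper":0.01,"tx":0.003,"ty":0,"tz":0,"spin":0},{"gripper":0.01,"tx":0.002,"ty":0,"tz":0,"spin":0},{"gripper":0.01,"tx":0.001,"ty":0,"tz":0,"spin":0},{"gripper":0.01,"tx":0,"ty":0,"tz":0,"spin":0},{"gripper":0.01,"tx":0,"ty":0,"tz":0,"spin":0},{"gripper":0.01,"tx":0,"ty":0,"tz":0,"spin":0}, {"gripper":0.01,"tx":0,"ty":0,"tz":0,"spin":0},{"gripper":0.01,"tx":0,"ty":0,"tz":0,"spin":0}]' >/dev/null; python3 s.py
python3 - <<'E'
from h import *
f=grab("scene");cv2.imwrite("pics/scene7.png",cv2.resize(f["pixels"][115:215,160:290,::-1],None,fx=6,fy=6,interpolation=2))
f=grab("top");cv2.imwrite("pics/top7.png",cv2.resize(f["pixels"][150:270,260:430,::-1],None,fx=4.5,fy=4.5,interpolation=2))
E
```

```text
clk 25.9 tcp [541.17 122.9   30.96] F [-0.02  0.73  5.46] T [-0.924  0.246 -0.084] rot [ 3.1414e+00 -3.0000e-04  1.4362e+00]
```

View pics/scene7.png

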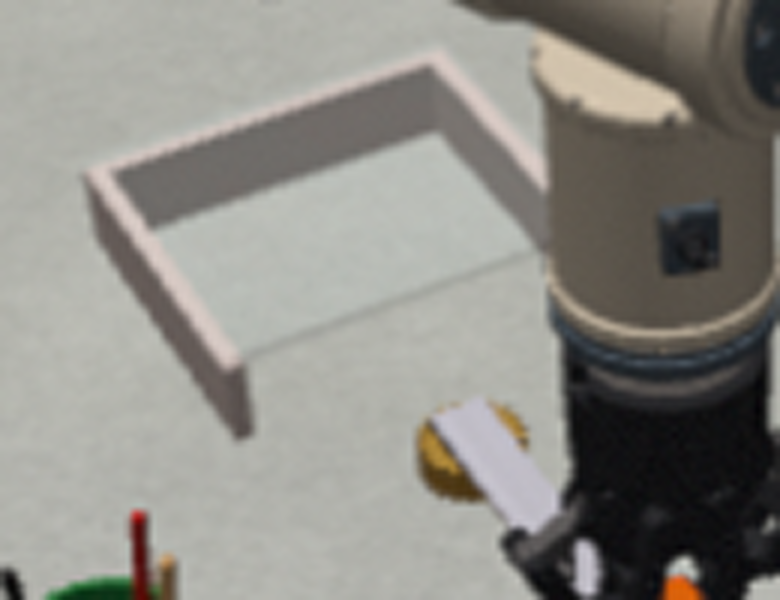

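View pics/top7.png

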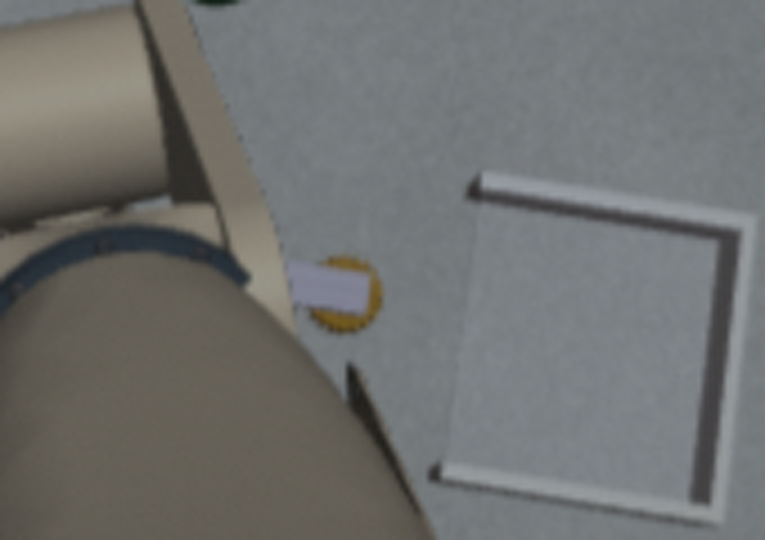

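Gear is now well in front of the opening, at (345,295) in the top crop (riser y about 147 mm). Lifting off gently, then carrying the probe back.

```bash
python3 -m inch '[{"gripper":0.01,"tx":0,"ty":0,"tz":-0.001,"spin":0},{"gripper":0.01,"tx":0,"ty":0,"tz":-0.002,"spin":0},{"gripper":0.01,"tx":0,"ty":0,"tz":-0.005,"spin":0},{"gripper":0.01,"tx":0,"ty":0,"tz":-0.01,"spin":0},{"gripper":0.01,"tx":0,"ty":0,"tz":-0.015,"spin":0},{"gripper":0.01,"tx":0,"ty":0,"tz":-0.015,"spin":0}, {"gripper":0.01,"tx":0,"ty":0,"tz":-0.007,"spin":0},{"gripper":0.01,"tx":0,"ty":0,"tz":0,"spin":0}]' >/dev/null; python3 s.py
python3 -m inch '[{"gripper":0.01,"tx":0.01,"ty":-0.0035,"tz":0,"spin":0},{"gripper":0.01,"tx":0.02,"ty":-0.007,"tz":0,"spin":0},{"gripper":0.01,"tx":0.03,"ty":-0.0105,"tz":0,"spin":0},{"gripper":0.01,"tx":0.035,"ty":-0.012,"tz":0,"spin":0},{"gripper":0.01,"tx":0.035,"ty":-0.012,"tz":0,"spin":0},{"gripper":0.01,"tx":0.035,"ty":-0.012,"tz":0,"spin":0}, {"gripper":0.01,"tx":0.023,"ty":-0.008,"tz":0,"spin":0},{"gripper":0.01,"tx":0.0103,"ty":-0.0039,"tz":0,"spin":0}]' >/dev/null; python3 s.py
python3 -m inch '[{"gripper":0.01,"tx":0,"ty":0,"tz":0,"spin":-3},{"gripper":0.01,"tx":0,"ty":0,"tz":0,"spin":-6},{"gripper":0.01,"tx":0,"ty":0,"tz":0,"spin":-6},{"gripper":0.01,"tx":0,"ty":0,"tz":0,"spin":-4.7},{"gripper":0.01,"tx":0,"ty":0,"tz":0,"spin":0},{"gripper":0.01,"tx":0,"ty":0,"tz":0,"spin":0}, {"gripper":0.01,"tx":0,"ty":0,"tz":0,"spin":0},{"gripper":0.01,"tx":0,"ty":0,"tz":0,"spin":0}]' >/dev/null; python3 s.py
```

```text
clk 26.8 tcp [542.04 123.    87.6 ] F [ 0.59 -0.51 -2.64] T [0.008 0.008 0.016] rot [ 3.1390e+00 -1.1000e-03  1.4364e+00]
clk 27.6 tcp [498.04 331.03  85.11] F [ 0.5  -0.59 -1.86] T [0.064 0.013 0.026] rot [-3.1408e+00  1.0000e-04  1.4384e+00]
clk 28.4 tcp [499.27 328.39  85.79] F [-0.24 -0.82 -3.15] T [ 0.062 -0.026  0.01 ] rot [-3.1414e+00  1.0000e-04  1.7791e+00]
```

Lowering to about 4 mm above the mat, then looking.

```bash
python3 -m inch '[{"gripper":0.01,"tx":0,"ty":0,"tz":0.005,"spin":0},{"gripper":0.01,"tx":0,"ty":0,"tz":0.012,"spin":0},{"gripper":0.01,"tx":0,"ty":0,"tz":0.015,"spin":0},{"gripper":0.01,"tx":0,"ty":0,"tz":0.012,"spin":0},{"gripper":0.01,"tx":0,"ty":0,"tz":0.008,"spin":0},{"gripper":0.01,"tx":0,"ty":0,"tz":0.003,"spin":0}, {"gripper":0.01,"tx":0,"ty":0,"tz":0.001,"spin":0},{"gripper":0.01,"tx":0,"ty":0,"tz":0,"spin":0}]' >/dev/null; python3 s.py
python3 - <<'E'
from h import *
f=grab("scene");cv2.imwrite("pics/scene8.png",cv2.resize(f["pixels"][200:320,240:390,::-1],None,fx=5,fy=5,interpolation=2))
E
```

```text
clk 29.2 tcp [499.54 328.61  30.01] F [-0.34 -0.56 -1.94] T [0.036 0.047 0.009] rot [ 3.1413e+00 -1.0000e-04  1.7803e+00]
```

View pics/scene8.png

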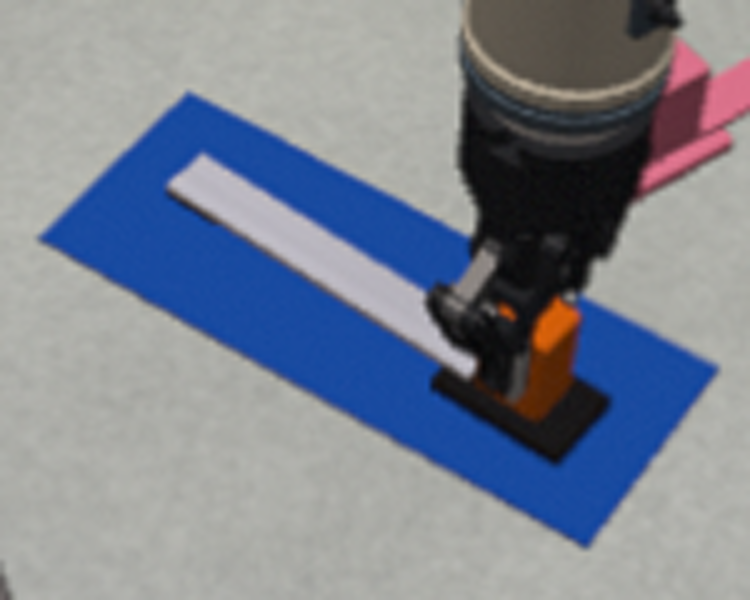

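The scene view shows the foot over the mat at about (520,415) in the crop, with the blade along the mat. Setting it down in small steps.

```bash
python3 -m inch '[{"gripper":0.01,"tx":0,"ty":0,"tz":0.001,"spin":0},{"gripper":0.01,"tx":0,"ty":0,"tz":0.001,"spin":0},{"gripper":0.01,"tx":0,"ty":0,"tz":0.0007,"spin":0},{"gripper":0.01,"tx":0,"ty":0,"tz":0.0005,"spin":0},{"gripper":0.01,"tx":0,"ty":0,"tz":0,"spin":0},{"gripper":0.01,"tx":0,"ty":0,"tz":0,"spin":0}, {"gripper":0.01,"tx":0,"ty":0,"tz":0,"spin":0},{"gripper":0.01,"tx":0,"ty":0,"tz":0,"spin":0}]' >/dev/null; python3 s.py
```

```text
clk 30.05 tcp [499.37 328.5   26.72] F [ 0.72 -0.52 -2.27] T [ 0.081  0.013 -0.01 ] rot [ 3.1415 -0.      1.7804]
```

```bash
python3 -m inch '[{"gripper":0.01,"tx":0,"ty":0,"tz":0.0003,"spin":0},{"gripper":0.01,"tx":0,"ty":0,"tz":0.0003,"spin":0},{"gripper":0.01,"tx":0,"ty":0,"tz":0.0002,"spin":0},{"gripper":0.01,"tx":0,"ty":0,"tz":0,"spin":0},{"gripper":0.01,"tx":0,"ty":0,"tz":0,"spin":0},{"gripper":0.01,"tx":0,"ty":0,"tz":0,"spin":0}, {"gripper":0.01,"tx":0,"ty":0,"tz":0,"spin":0},{"gripper":0.01,"tx":0,"ty":0,"tz":0,"spin":0}]' >/dev/null; python3 s.py
```

```text
clk 30.85 tcp [499.35 328.52  26.1 ] F [-2.26 -1.8   4.8 ] T [-0.09   0.332 -0.03 ] rot [ 3.1415 -0.      1.7803]
```

Foot is in contact at about 7 N, at the same height as at pick-up. Releasing.

```bash
python3 -m inch '[{"gripper":0.02,"tx":0,"ty":0,"tz":0,"spin":0},{"gripper":0.025,"tx":0,"ty":0,"tz":0,"spin":0},{"gripper":0.028,"tx":0,"ty":0,"tz":0,"spin":0},{"gripper":0.032,"tx":0,"ty":0,"tz":0,"spin":0},{"gripper":0.038,"tx":0,"ty":0,"tz":0,"spin":0},{"gripper":0.048,"tx":0,"ty":0,"tz":0,"spin":0}, {"gripper":0.06,"tx":0,"ty":0,"tz":0,"spin":0},{"gripper":0.07,"tx":0,"ty":0,"tz":0,"spin":0}]' 20; python3 s.py
python3 -m inch '[{"gripper":0.07,"tx":0,"ty":0,"tz":-0.003,"spin":0},{"gripper":0.07,"tx":0,"ty":0,"tz":-0.008,"spin":0},{"gripper":0.07,"tx":0,"ty":0,"tz":-0.015,"spin":0},{"gripper":0.07,"tx":0,"ty":0,"tz":-0.02,"spin":0},{"gripper":0.07,"tx":0,"ty":0,"tz":-0.03,"spin":0},{"gripper":0.07,"tx":0,"ty":0,"tz":-0.03,"spin":0}, {"gripper":0.07,"tx":0,"ty":0,"tz":-0.03,"spin":0},{"gripper":0.07,"tx":0,"ty":0,"tz":-0.02,"spin":0}]'; python3 s.py
```

```text
clock: 31.65
eef_pos: [499.4, 328.5, 25.9]
tcp_rot: [3.142, -0.0, 1.78]
contact_force: [0.0, -0.2, -0.3]
opening: 0.818
clk 31.65 tcp [499.4  328.48  25.88] F [ 0.02 -0.24 -0.27] T [ 0.013  0.069 -0.002] rot [ 3.1415 -0.      1.7803]
clock: 32.45
eef_pos: [500.1, 329.0, 185.7]
tcp_rot: [3.138, -0.001, 1.78]
contact_force: [0.3, -0.1, 0.0]
opening: 0.822
clk 32.45 tcp [500.11 328.98 185.74] F [ 0.29 -0.11  0.02] T [ 0.011 -0.044 -0.013] rot [ 3.1382e+00 -1.3000e-03  1.7803e+00]
```

```bash
python3 -m inch '[{"gripper":0.07,"tx":0,"ty":-0.01,"tz":-0.005,"spin":0},{"gripper":0.07,"tx":0,"ty":-0.025,"tz":-0.01,"spin":0},{"gripper":0.07,"tx":0,"ty":-0.03,"tz":-0.01,"spin":0},{"gripper":0.07,"tx":0,"ty":-0.03,"tz":-0.01,"spin":0},{"gripper":0.07,"tx":0,"ty":-0.03,"tz":0,"spin":0},{"gripper":0.07,"tx":0,"ty":-0.02,"tz":0,"spin":0}, {"gripper":0.07,"tx":0,"ty":0,"tz":0,"spin":0},{"gripper":0.07,"tx":0,"ty":0,"tz":0,"spin":0}]'
python3 - <<'E'
from h import *
for n in("top","scene"):
    f=grab(n);cv2.imwrite(f"pics/{n}9.png",f["pixels"][:,:,::-1])
    if n=="top":cv2.imwrite("pics/top9c.png",cv2.resize(f["pixels"][150:270,165:435,::-1],None,fx=2.9,fy=2.9,interpolation=2))
E
```

```text
clock: 33.25
eef_pos: [357.3, 298.3, 217.0]
tcp_rot: [3.141, -0.0, 1.781]
contact_force: [0.6, 0.8, -0.1]
opening: 0.82
```

View pics/top9c.png

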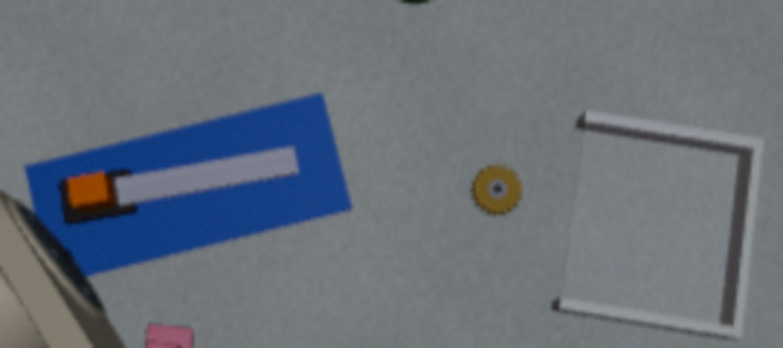

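View pics/scene9.png

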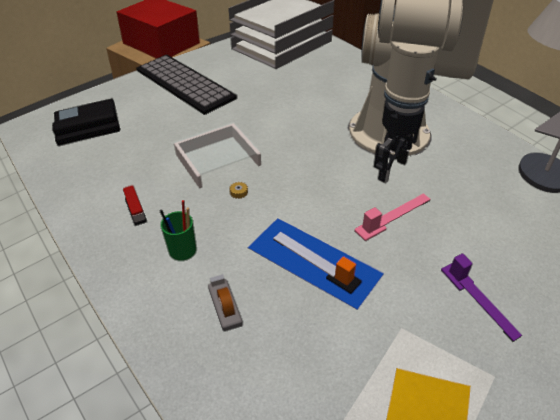

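The top crop shows the gear in front of the opening at (497,190) and the probe flat on the mat, handle at (90,190). The arm is clear of everything.

```bash
python3 - <<'E'
from h import *
f=grab("top");p=px2w(f,[(165+497.5/2.9-.3,150+189.5/2.9-.3)],18)[0,:2]
d=p-[487,-204];a=np.radians(-7.7);print(p,d@[np.cos(a),np.sin(a)],d@[-np.sin(a),np.cos(a)])
d=np.array([499,329])-[512,243];a=np.radians(-74.2);print("probe in mat",d@[np.cos(a),np.sin(a)],d@[-np.sin(a),np.cos(a)])
print(sign_off())
E
```

```text
[516.70424735 -56.6815915 ] 9.697778486267048 149.9700266205514
probe in mat -86.29039065504601 10.907267329608683
the job is handed in; nothing more can be done
None
```

The gear is out in front of the riser's opening and the probe is back on the blue mat. I handed the job in at about 33 s of the 61 s allowed; no verdict is reported.

I gripped the orange handle, reached in through the open side and found the gear's top by feel, with the pad bent about 2 mm up. I pressed with about 6–7 N and dragged the gear roughly 130 mm out.

Last checks:
- **Gear:** the top camera puts it at about x +10, y +150 mm in the riser's frame, lying flat and wholly clear of the opening.
- **Probe:** it stands on the mat about 86 mm along and 11 mm across from the mat's centre. The blade is within about 4° of the mat's axis. That position comes from the camera fix before I picked it up. I set it down at the same arm position, and the final pictures agree.
- **Surroundings:** in the final pictures the stapler, pen cup and tape dispenser look unmoved. The arm is clear of everything, and I felt no contact with the riser.

One disagreement: during pressing, the wrist moment first suggested less force than the vertical force reading did (3.5 against 5.6 N). Sideways friction explains the difference, so I went by the vertical force.

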